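# Tip a mailer of broken slides into the glass-waste bin

## Task

The slide mailer with the red cap holds broken slides: lay it gently in the tipping tray on top of the yellow glass-waste bin, without dropping it in from above, and let go. Then push the tray's blue plate away from you, past its catch and right over, until the mailer falls into the bin, and back off so that the tray swings fully home. Leave the two white-capped mailers, the oil bottle and the cover-slip box where they are.

Things in the scene. Friction and masses are not known exactly. Their poses are not given: they have to be found in the camera images.
- bin: Fixed glass-waste bin: translucent yellow tub 230 (x) by 156 (y) by 180 mm high, 4 mm walls, origin at the centre of its underside; front (-x) roughly faces the robot. Tipping tray on top, pivot along y at x = -25, z = 165 mm. Yellow hood 227 mm high over the far end (x from +53 mm; cheeks from x = +3 mm). Black catch housing outside the +y wall, out to y = +97 mm.
- tip_tray (a joint): Angle of the tipping tray, rad: 0 = home (level, mouth up, held by a catch), grows as the push plate goes over towards the bin's +x; stop at 1.35. The catch gives way within 0.2 rad at about 10 N of push on the rim. A damped spring (0.2 N m at home, 0.6 at the stop) pulls the tray home from any angle, back into the catch. Above about 1 rad its load slides off the far edge into the tub.
- tray_floor (a point): Centre of the tipping tray's floor, upper side: at home 45 mm above the pivot, 210 mm above the bench. Axes turn with the tray; at home they are the bin's. White floor 110 (x) by 130 mm (y) inside, side walls 23 mm high, a sloping lip 9 mm high on the far (+x) side, the blue push plate along the near (-x) side.
- push_rim (a point): Middle of the black rolled rim (8 mm thick, 140 mm long along y) on top of the blue push plate: at home 67 mm before and 80 mm above the pivot (245 mm above the bench). The 3 mm plate runs from it down to the near edge of the floor, leaning to the robot. A level push along the bin's +x on the plate with shut fingertips, tips about 20 mm below the home rim, takes the tray to its stop in about 105 mm.
- rack: Shallow wooden tray fixed on the bench, 170 (x) by 350 mm (y), floor 6 mm thick, rim 14 mm high, origin at the centre of its underside. The three mailers lie in it side by side, roughly along x.
- red_mailer_center (a point): Centre (11 mm above the underside) of the mailer to throw away: a closed plastic box 84 (x) by 32 (y) by 22 mm (z), pale blue with a bright red cap on its +x end and a blank paper label; about 50 g. It lies flat in the wooden tray (its underside 6 mm above the bench), in any of the three places, at least 40 mm clear of its neighbours.
- white_mailer_a_center (a point): Centre of a mailer of the same size with a white cap, to be kept: leave it where it is.
- white_mailer_b_center (a point): Centre of the other mailer with a white cap, to be kept: leave it where it is.
- oil_bottle: Amber oil bottle with black cap, 32 mm across, 70 mm high, origin at the centre of its underside; leave it.
- slip_box: Small green box with white lid, 62 by 42 by 33 mm, origin at the centre of its underside; leave it.

How it is judged:
On the way, in this order (a step that is already met when the one before it is completed fails the run):
1. the red-capped mailer lies in the tipping tray, the tray is home and the fingers have let go (x of red_mailer_center in the frame of tray_floor between -0.065 and 0.065 m and y of red_mailer_center in the frame of tray_floor between -0.065 and 0.065 m and z of red_mailer_center in the frame of tray_floor between 0 and 0.035 m and value of joint tip_tray below 0.06 rad and contact force between the fingers and red_mailer below 0.05 N), for 0.2 s.
2. the tray is pushed right over (more than 1.1 rad) (value of joint tip_tray above 1.1 rad), for 0.05 s.
At the end, for the whole second after the job is handed in: The red-capped mailer lies at rest inside the bin's tub (its centre below 120 mm above the bench), the tipping tray is back home on its catch (within 0.06 rad), and the white-capped mailers, the oil bottle and the cover-slip box are within 20 mm of where they were (x of red_mailer_center in the frame of bin between -0.115 and 0.115 m and y of red_mailer_center in the frame of bin between -0.078 and 0.078 m and z of red_mailer_center in the frame of bin below 0.12 m and linear speed of red_mailer below 0.05 m/s and value of joint tip_tray below 0.06 rad and distance of each of white_mailer_a_center, white_mailer_b_center, oil_bottle, slip_box from where it was at the start of the episode below 0.02 m); the robot touches nothing.
It fails at once if a white-capped mailer, the oil bottle or the cover-slip box is moved more than 20 mm (distance of any of white_mailer_a_center, white_mailer_b_center, oil_bottle, slip_box from where it was at the start of the episode above 0.02 m).
It fails at once if the red-capped mailer is dropped into the tray from above (let go with its centre more than 50 mm above the tray's floor) (z of red_mailer_center in the frame of tray_floor above 0.05 m and value of joint tip_tray below 0.06 rad and contact force between the fingers and red_mailer below 0.05 N).
It also fails if it takes over 61 s, if anything falls off the work surface, if the arm or the gripper's body presses on something with over 40 N, if the wrist force passes 120 N, or if a joint passes its speed limit or range.

## Robot

A 6-joint arm with a two-finger parallel gripper is mounted at the origin on the work surface. World frame = base frame: x ahead of the robot, y to its left, z up, the work surface at z = 0. Lengths are in m, angles in rad, forces in N, time in s.
With the tool pointing down it reaches from about 0.225 to 0.875 m from the base axis. Payload 3.4 kg.
Tool frame: the origin (TCP) lies at the very end of the fingers, on their centre line; the grasp point (between the pads) lies 19 mm behind it (robot.grip_depth is the distance from the TCP to the grasp point, in m); z points along the fingers, x is the direction in which the jaws open and shut, and the axes are right-handed (so a half turn about z gives the same grasp; the last joint's range is limited). The gripper opens to 85 mm and grips with 20 to 120 N. Pads are 22 mm wide; open, the fingers measure 114 mm over their backs; the gripper's body (76 mm by 85 mm) begins 54 mm behind the grasp point. The pads swing forward as they close: fully open they stand 13 mm farther back than shut.
Start: joints at [-1.316, 0.276, 1.505, -0, 1.361, -0.121], TCP at [0.211, -0.535, 0.204] pointing down, gripper open.
Joint ranges: [-2.89, 2.89], [-0.75, 2.08], [0.22, 2.7], [-1.18, 4.32], [0.11, 2.71], [-2.7, 2.7]. Speed limits (rad/s): [2.57, 2.57, 3.14, 3.14, 3.14, 3.14].

## Interface

Orientations are given as a rotation vector (axis times angle).
In Python, from station import robot, camera, spotter gives the robot as it stands. The module is installed in compiled form; this text tells all that it offers.
- The arm moves only by the shell command python3 -m handwheel 'ROWS' [FORCE]. ROWS is JSON, a list of rows, each a list of 5 numbers: the opening, from 0 (shut) to 1 (fully open), then the shift along the tool's x, y, z in cm, then the turn about the tool's z in degrees. A call has 1 to 10 rows; each row shifts and turns the commanded pose from where the row before left it, along the tool's axes as they then stand; what a row does not reach is not made up. A row lasts 1/10 s, in which the tool goes at most 50 mm and 8.59 degrees, less where a joint would pass 70% of its speed; a pose out of reach is approached as far as the arm can. A call is refused whole if a number of a shift passes 5 or a number of a turn 8.59, either way. A call with a gripper value outside its range is refused whole. The fingers move at their own pace and stop on an object; FORCE is the grip in N (left out, the last holds). Time passes only in rows, so rows that do not move let the fingers close. It gives the time, the measured TCP pose, the force and the opening at its end, in the units of the state.
- robot.observe(): the state, without advancing time (a new reading comes with each control period).
- camera(name): name is "scene" or "top" or "wrist"; returns a dict with "frame" (384x512x3 uint8, blue, green, red), "z_map" (384x512 float32, m along the optical axis (not along the pixel's ray), 0 where there is no reading), "fx", "fy", "cx", "cy" (pixels), "world_to_cam" (4x4, takes a point from world to camera coordinates). Camera axes: x right, y up, looking along -z (the intrinsics and any distortion apply to the point x, -y, -z); pixel columns grow to the right and rows downward; lengths in m; the calibration is good to about 2 mm. A picture is of the moment at which its call begins.
- robot.sign_off(): hands the job in, once; it reports no verdict.
Trained networks look in a picture, given as the dict that the camera call returned (one of the last four; its "shot" number tells which), for a name from the list of things; names that differ only in an ending like _2 or _b are one class to them, and where a whole thing is asked for, a point or a joint stands for the part that bears it (a point fixed in the world has none). Each returns a list of dicts, best first, with "confidence" (0 to 1); they miss things now and then, are a little off and sometimes report something else, mostly with a low value. They report only what shows in the picture. A call takes as long as a camera call.
- spotter.recognise(thing, picture): "pixel" ([column, row] in pixels, amid what is visible of it).
The state is a dict: "time": time; "joint_positions": joint angles; "dq": joint speeds; "joint_torque": joint torques, N m; "tcp_pos": TCP position; "eef_rot": TCP orientation; "ft_force": force on the tool from outside, world axes, zero at the start; "wrist_torque": the same for the moment, N m; "width": opening from 0.0 (shut) to 1.0 (fully open).
Only numpy, scipy, OpenCV 4.12 (cv2) and the standard library are available. Lean on these libraries where they do the work, as an engineer would, in place of code of your own. Each camera call takes 0.05 s, during which the arm holds its last target.

## Working session

There is one attempt and no reset: what is moved stays moved. The work goes in short steps, Python scripts to look and compute and a shell command to move; the robot and the scene stay as the last step left them, time stands still between calls to the robot, and variables do not carry over. Pictures are saved under pics/ and viewed, and the job is handed in when it is done.

```bash
mkdir -p pics; ls; python3 - <<'E'
from station import robot,camera,spotter
import cv2,numpy as np
s=robot.observe(); print({k:np.round(v,4).tolist() for k,v in s.items()})
for n in ["scene","top"]:
    c=camera(n); cv2.imwrite(f"pics/{n}0.png",c["frame"]); np.savez(f"pics/{n}0.npz",**{k:v for k,v in c.items()})
    for t in ["red_mailer_center","white_mailer_a_center","bin","push_rim","tray_floor","rack","oil_bottle","slip_box"]:
        print(n,t,[(np.round(r["pixel"]).tolist(),round(r["confidence"],2)) for r in spotter.recognise(t,c)[:3]])
print(robot.observe()["time"])
E
```

```text
pics
{'time': 0.0, 'joint_positions': [-1.316, 0.2766, 1.5062, 0.0, 1.3607, -0.121], 'dq': [0.0005, -0.0011, 0.0002, 0.001, -0.0017, 0.0023], 'joint_torque': [-0.0012, -41.6775, -24.5805, -0.0005, 0.0111, -0.0], 'tcp_pos': [0.2109, -0.5343, 0.2026], 'eef_rot': [-2.5963, 1.7667, 0.0022], 'ft_force': [0.337, -0.2906, -0.6647], 'wrist_torque': [0.0179, -0.0004, -0.0259], 'width': 1.001}
scene red_mailer_center [([320.0, 215.0], 0.75)]
scene white_mailer_a_center [([284.0, 220.0], 0.59)]
scene bin [([148.0, 192.0], 0.71)]
scene push_rim [([151.0, 153.0], 0.59)]
scene tray_floor [([152.0, 153.0], 0.95)]
scene rack [([314.0, 228.0], 0.7)]
scene oil_bottle [([272.0, 284.0], 0.66)]
scene slip_box [([216.0, 293.0], 0.61)]
top red_mailer_center [([192.0, 231.0], 0.88)]
top white_mailer_a_center [([234.0, 223.0], 0.57)]
top bin [([362.0, 219.0], 0.92)]
top push_rim [([369.0, 224.0], 0.55)]
top tray_floor [([369.0, 227.0], 0.64), ([232.0, 221.0], 0.5)]
top rack [([199.0, 223.0], 0.93)]
top oil_bottle [([248.0, 155.0], 0.56)]
top slip_box [([287.0, 153.0], 0.81)]
0.9
```

View pics/scene0.png

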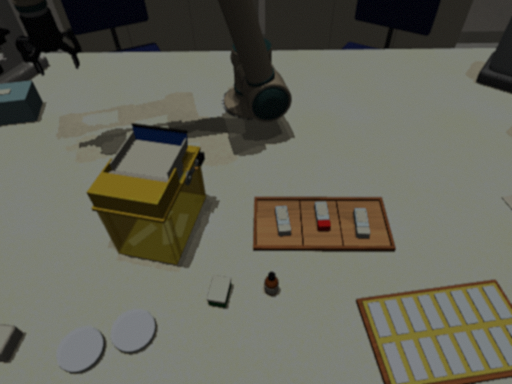

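View pics/top0.png

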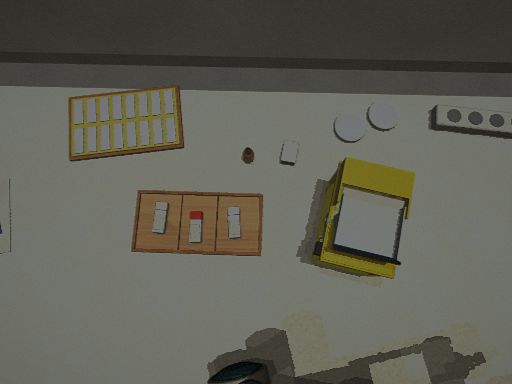

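The scene view shows the red-capped mailer in the middle slot at (322,215), with white ones at (284,220) and (362,222). The bin is at (150,190). In the top view the mailer is at (196,226), cap toward +x, the rack sits at (198,223), and the bin at (365,218) is rotated slightly, with its blue plate and rim along (363,250). Next I'll get 3D positions from depth.

```bash
cat > h.py <<'E'
import numpy as np,cv2
def cloud(c):
    z=c["z_map"]; H,W=z.shape
    u,v=np.meshgrid(np.arange(W),np.arange(H))
    p=np.stack([(u-c["cx"])/c["fx"]*z,-(v-c["cy"])/c["fy"]*z,-z,np.ones_like(z)],-1)
    w=p@np.linalg.inv(c["world_to_cam"]).T
    w=w[...,:3]; w[z<=0]=np.nan
    return w
def rect(pts):
    r=cv2.minAreaRect((pts[:,:2]*1000).astype(np.float32)); return np.round(r[0],1),np.round(r[1],1),round(r[2],1)
E
python3 - <<'E'
import numpy as np,cv2
from h import *
for n in ["top","scene"]:
    c=dict(np.load(f"pics/{n}0.npz")); w=cloud(c); f=c["frame"].astype(int)
    hsv=cv2.cvtColor(c["frame"],cv2.COLOR_BGR2HSV)
    print(n,"cam pos",np.linalg.inv(c["world_to_cam"])[:3,3].round(3),"fx",c["fx"])
    px={"top":dict(bench=(300,330),red=(196,227),cap=(196,215),wa=(160,217),wb=(234,222),floor=(368,222),oil=(248,155),slip=(290,152)),"scene":dict(bench=(230,250),red=(322,210),cap=(323,224),wa=(284,220),wb=(362,222),floor=(148,158),oil=(271,282),slip=(219,292))}[n]
    for k,(u,v) in px.items(): print(k,np.nanmedian(w[v-1:v+2,u-1:u+2].reshape(-1,3),0).round(4))
    # mailers: z between .02 and .04
    m=((w[...,2]>.021)&(w[...,2]<.04)).astype(np.uint8)
    N,L,S,C=cv2.connectedComponentsWithStats(m)
    for i in range(1,N):
        if S[i,4]>100: print("comp",S[i].tolist(),rect(w[L==i]))
    m=(np.abs(w[...,2]-.210)<.006)&(w[...,1]<-.1)
    if n=="top": m&=(c["frame"].max(-1)>100)&(hsv[...,1]<60)
    print("floor",m.sum(),rect(w[m]),np.median(w[m],0).round(4))
    m=(w[...,2]>.218)&(w[...,2]<.235)&(hsv[...,0]>20)&(hsv[...,0]<35)&(hsv[...,1]>150)&(w[...,1]<-.1)
    print("hood",m.sum(),rect(w[m]),w[m][:,2].max())
    m=(w[...,2]>.236)&(w[...,2]<.256)&(w[...,1]<-.1)&(w[...,0]<.6)&(np.hypot(w[...,0]-.21,w[...,1]+.53)>.12)
    print("rim",m.sum(),rect(w[m]),np.median(w[m],0).round(4))
E
```

```text
top cam pos [0.424 0.015 1.019] fx 370.27251422251504
bench [ 0.2968 -0.0951 -0.0014]
red [0.5524 0.1872 0.0276]
cap [0.5852 0.1899 0.0259]
wa [0.5772 0.2864 0.0274]
wb [0.569  0.0857 0.027 ]
floor [ 0.5505 -0.2222  0.2086]
oil [0.7525 0.0536 0.0485]
slip [ 0.7703 -0.0634  0.0318]
comp [433, 105, 79, 31, 1320] (array([ 883.5, -587.1]), array([220.6,  67.6]), 84.0)
comp [281, 140, 18, 24, 321] (array([773.2, -61.3]), array([41.9, 61.8]), 80.5)
comp [152, 202, 16, 31, 364] (array([577.8, 288.9]), array([32.9, 83.6]), 87.9)
comp [227, 207, 14, 31, 358] (array([569.6,  87.5]), array([83.9, 31.6]), 6.6)
comp [189, 211, 13, 31, 365] (array([555.8, 191. ]), array([81.8, 31.7]), 0.8)
floor 3194 (array([ 549.9, -226.2]), array([144.2, 126.7]), 77.8) [ 0.5494 -0.2218  0.209 ]
hood 1992 (array([ 627.7, -237.9]), array([157.1, 105.1]), 78.0) 0.23012382678964682
rim 266 (array([ 476.4, -204.8]), array([139.6,   7.9]), 77.9) [ 0.4762 -0.2043  0.2467]
scene cam pos [1.18  0.038 0.791] fx 377.9158039161009
bench [ 6.498e-01 -4.730e-02  6.000e-04]
red [0.545  0.1896 0.029 ]
cap [0.5913 0.1872 0.0284]
[... 436 characters left out ...]
8]), array([129.7, 276.8]), 43.3)
comp [315, 201, 16, 27, 331] (array([555. , 188.8]), array([87. , 32.1]), 1.8)
comp [275, 205, 16, 28, 330] (array([569. ,  85.6]), array([85.6, 31.8]), 5.2)
comp [354, 208, 17, 28, 346] (array([577.7, 287.7]), array([32.9, 84.7]), 86.3)
comp [207, 275, 24, 30, 519] (array([772.9, -63.4]), array([42.7, 63.6]), 81.1)
comp [0, 325, 20, 35, 255] (array([ 893.1, -485.9]), array([13.7, 65. ]), 83.1)
floor 2401 (array([ 236.8, -570.2]), array([1208.9,  245.9]), 44.5) [ 0.5523 -0.2269  0.211 ]
hood 1912 (array([ 625.3, -238. ]), array([156.6, 110.9]), 77.8) 0.2315420457482803
rim 416 (array([ 160.7, -579.6]), array([1091.6,  161.4]), 44.9) [ 0.4753 -0.2176  0.2452]
```

```bash
cat >> h.py <<'E'
def need(x,y,z,yaw_deg):
    from station import robot
    from scipy.spatial.transform import Rotation as R
    s=robot.observe(); M=R.from_rotvec(s["eef_rot"]).as_matrix(); p=np.array(s["tcp_pos"])
    th=np.degrees(np.arctan2(M[1,0],M[0,0])); 
    print("t",round(s["time"],2),"tcp",p.round(4),"yaw",round(th,2),"w",round(s["width"],3),"f",np.round(s["ft_force"],1))
    print("tool shift cm",(M.T@(np.array([x,y,z])-p)*100).round(2),"turn deg",round(th-yaw_deg,2),"down",M[:,2].round(3))
E
python3 -m handwheel '[[1,0,0,-1,6.8],[1,0,0,-1,6.8],[1,0,0,-1,6.8],[1,-4.3,-0.6,0,0],[1,-4.3,-1,0,0],[1,-4.3,-1,0,0],[1,-4.3,-1,0,0],[1,-4.3,-1,0,0],[1,-4.3,-1,0,0],[1,-4.3,-1,0,0]]' 40
python3 -c "
from h import *;need(.5555,.190,.15,-88.8)"
```

```text
time: 1.9
tcp_pos: [0.2711, -0.231, 0.2337]
eef_rot: [-2.242, 2.2, -0.001]
ft_force: [0.9, 0.0, -0.3]
width: 1.002
t 1.9 tcp [ 0.2711 -0.231   0.2337] yaw -88.92 w 1.002 f [ 0.9  0.  -0.3]
tool shift cm [-41.56 -29.22   8.37] turn deg -0.12 down [ 0.001 -0.    -1.   ]
```

```bash
python3 -m handwheel '[[1,-4.2,-0.5,0,0],[1,-4.2,-1.5,0,0],[1,-4.2,-2.5,0,0],[1,-4.2,-3,0,0],[1,-4.2,-3.4,0.5,0],[1,-4.2,-3.5,1,0],[1,-4.2,-3.5,1,0],[1,-4.2,-3.5,1.5,0],[1,-4,-3.5,2,0],[1,-4,-3.5,2,0]]'
python3 -m handwheel '[[1,0,0,0,0],[1,0,0,0,0]]'
python3 - <<'E'
from h import *
from station import camera
need(.5555,.190,.15,-88.8)
c=camera("wrist"); cv2.imwrite("pics/wrist1.png",c["frame"])
w=cloud(c); hsv=cv2.cvtColor(c["frame"],cv2.COLOR_BGR2HSV)
m=((w[...,2]>.021)&(w[...,2]<.036)).astype(np.uint8)
N,L,S,C=cv2.connectedComponentsWithStats(m)
for i in range(1,N):
    if S[i,4]>300: print(S[i].tolist(),rect(w[L==i]),np.median(w[L==i],0).round(4))
E
```

```text
time: 2.9
tcp_pos: [0.5254, 0.1629, 0.162]
eef_rot: [-2.244, 2.198, -0.001]
ft_force: [0.3, -1.5, 0.5]
width: 1.001
time: 3.1
tcp_pos: [0.5238, 0.1613, 0.1613]
eef_rot: [2.243, -2.196, -0.002]
ft_force: [-0.0, -0.3, 0.5]
width: 1.003
t 3.1 tcp [0.5238 0.1613 0.1613] yaw -88.76 w 1.003 f [-0.  -0.3  0.5]
tool shift cm [-2.8  -3.23  1.12] turn deg 0.04 down [-0.003 -0.001 -1.   ]
[93, 59, 42, 100, 3637] (array([578.7, 289.5]), array([33.2, 84. ]), 86.5) [0.5812 0.2877 0.0269]
[322, 75, 39, 98, 3470] (array([570.1,  87.6]), array([84.1, 32.6]), 5.6) [0.5729 0.0885 0.0268]
[206, 91, 38, 94, 3273] (array([555.6, 191.3]), array([83.2, 32.5]), 1.2) [0.5585 0.1911 0.0269]
```

View pics/wrist1.png

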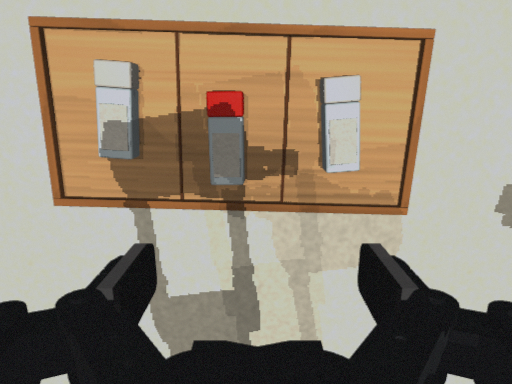

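The wrist view shows the red-capped mailer at (225,137) between two floor lines at columns 180 and 287, with the white-capped ones at (117,110) and (342,125). All three cameras put its centre near (0.5555, 0.191). I'll move over it with the fingers partly closed.

```bash
python3 -m handwheel '[[0.65,-1,-1.1,0,0],[0.65,-1,-1.1,0,0],[0.65,-0.9,-1,2,0],[0.65,0,0,3,0],[0.65,0,0,3,0],[0.65,0,0,2,0],[0.65,0,0,0,0],[0.65,0,0,0,0]]'
python3 -c "
from h import *;need(.5555,.191,.007,-88.8)
from station import camera
c=camera('wrist'); cv2.imwrite('pics/wrist2.png',c['frame'])"
```

```text
time: 3.95
tcp_pos: [0.5567, 0.1906, 0.0632]
eef_rot: [-2.242, 2.199, -0.001]
ft_force: [0.1, 0.0, -0.4]
width: 0.649
t 3.95 tcp [0.5567 0.1906 0.0632] yaw -88.9 w 0.649 f [ 0.1  0.  -0.4]
tool shift cm [-0.04  0.13  5.62] turn deg -0.1 down [ 0.001  0.    -1.   ]
```

View pics/wrist2.png

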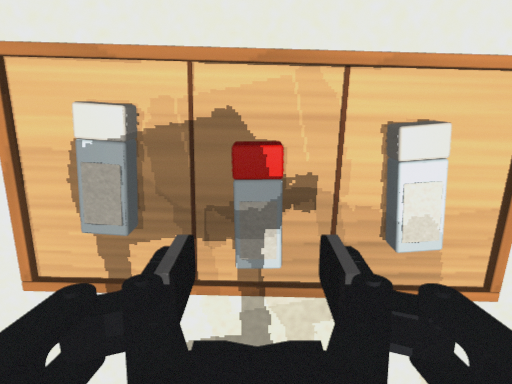

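The fingers, at columns 180 and 335, straddle the mailer at (258,205). I'll go down and grip.

```bash
python3 -m handwheel '[[0.65,0,0,2,0],[0.65,0,0.1,2,0],[0.65,0,0,1.2,0],[0.65,0,0,0.4,0],[0.65,0,0,0,0],[0.2,0,0,0,0],[0.2,0,0,0,0],[0.2,0,0,0,0],[0.2,0,0,0,0],[0.2,0,0,0,0]]' 40
python3 -c "
from h import *;need(.5555,.191,.007,-88.8)
from station import camera
c=camera('wrist'); cv2.imwrite('pics/wrist3.png',c['frame'])"
```

```text
time: 5.0
tcp_pos: [0.5548, 0.1905, 0.0067]
eef_rot: [-2.243, 2.199, -0.0]
ft_force: [0.3, -0.7, -0.1]
width: 0.203
t 5.0 tcp [0.5548 0.1905 0.0067] yaw -88.87 w 0.203 f [ 0.3 -0.7 -0.1]
tool shift cm [-0.05 -0.07 -0.03] turn deg -0.07 down [ 0.  0. -1.]
```

View pics/wrist3.png

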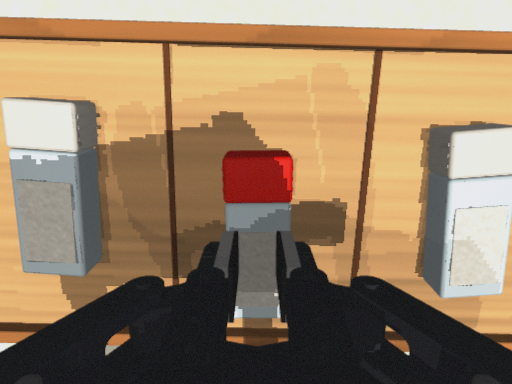

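```bash
python3 - <<'E'
from h import *
from station import camera,robot
c=camera("wrist"); T=c["world_to_cam"]; w=cloud(c)
s=robot.observe(); p=np.array(s["tcp_pos"])
def pr(q):
    a=T@np.r_[q,1]; return (c["cx"]+c["fx"]*a[0]/-a[2], c["cy"]-c["fy"]*a[1]/-a[2], -a[2])
for dz in (0,.013,.019,.03): print(dz,np.round(pr(p+[0,0,dz]),3))
print(T.round(3))
for r in (225,228,231,234,238,245,260,275,290,300):
    print(r,[ (col,w[r,col].round(3).tolist()) for col in (232,240,258,284,292)])
E
```

```text
0 [2.58350e+02 2.29791e+02 1.81000e-01]
0.013 [2.58443e+02 2.39487e+02 1.69000e-01]
0.019 [2.58491e+02 2.44465e+02 1.63000e-01]
0.03 [2.58588e+02 2.54573e+02 1.52000e-01]
[[ 0.019 -1.    -0.001  0.181]
 [ 0.964  0.018 -0.264 -0.557]
 [ 0.264  0.004  0.965 -0.335]
 [ 0.     0.     0.     1.   ]]
225 [(232, [0.565, 0.203, 0.027]), (240, [0.565, 0.199, 0.027]), (258, [0.565, 0.191, 0.027]), (284, [0.566, 0.179, 0.027]), (292, [0.557, 0.172, 0.006])]
228 [(232, [0.563, 0.203, 0.025]), (240, [0.564, 0.199, 0.028]), (258, [0.563, 0.191, 0.026]), (284, [0.564, 0.179, 0.027]), (292, [0.555, 0.172, 0.005])]
231 [(232, [0.567, 0.202, 0.039]), (240, [0.562, 0.199, 0.026]), (258, [0.563, 0.191, 0.028]), (284, [0.567, 0.18, 0.039]), (292, [0.554, 0.172, 0.006])]
234 [(232, [0.566, 0.202, 0.041]), (240, [0.561, 0.199, 0.027]), (258, [0.56, 0.191, 0.027]), (284, [0.567, 0.18, 0.042]), (292, [0.552, 0.172, 0.005])]
238 [(232, [0.567, 0.202, 0.046]), (240, [0.559, 0.199, 0.027]), (258, [0.559, 0.191, 0.027]), (284, [0.567, 0.18, 0.046]), (292, [0.567, 0.177, 0.047])]
245 [(232, [0.567, 0.201, 0.053]), (240, [0.555, 0.199, 0.028]), (258, [0.555, 0.191, 0.028]), (284, [0.567, 0.181, 0.053]), (292, [0.567, 0.177, 0.052])]
260 [(232, [0.567, 0.2, 0.067]), (240, [0.548, 0.199, 0.028]), (258, [0.547, 0.191, 0.027]), (284, [0.567, 0.182, 0.066]), (292, [0.567, 0.179, 0.066])]
275 [(232, [0.563, 0.2, 0.07]), (240, [0.539, 0.199, 0.026]), (258, [0.539, 0.19, 0.027]), (284, [0.564, 0.182, 0.071]), (292, [0.568, 0.18, 0.079])]
290 [(232, [0.558, 0.2, 0.071]), (240, [0.531, 0.199, 0.028]), (258, [0.531, 0.19, 0.028]), (284, [0.558, 0.182, 0.071]), (292, [0.568, 0.181, 0.087])]
300 [(232, [0.554, 0.2, 0.071]), (240, [0.525, 0.199, 0.028]), (258, [0.526, 0.19, 0.029]), (284, [0.554, 0.182, 0.071]), (292, [0.571, 0.182, 0.098])]
```

```bash
python3 - <<'E'
from h import *
from station import camera,robot
c=camera("scene"); cv2.imwrite("pics/scene4.png",cv2.resize(c["frame"][120:260,240:420],None,fx=4,fy=4,interpolation=cv2.INTER_CUBIC))
w=cloud(c)
# lowest gripper points near tcp
m=(np.abs(w[...,0]-.555)<.04)&(np.abs(w[...,1]-.19)<.05)&(w[...,2]>.032)&(w[...,2]<.2)
v,u=np.where(m); print(len(v))
for z0 in np.arange(.03,.12,.006):
    k=m&(w[...,2]>=z0)&(w[...,2]<z0+.006)
    if k.any(): print(round(z0,3),k.sum(),w[k].min(0).round(3),w[k].max(0).round(3))
E
```

```text
1195
0.03 3 [0.554 0.175 0.033] [0.584 0.2   0.036]
0.036 8 [0.548 0.176 0.037] [0.565 0.199 0.042]
0.042 17 [0.543 0.168 0.042] [0.568 0.209 0.048]
0.048 23 [0.555 0.168 0.048] [0.566 0.211 0.054]
0.054 24 [0.549 0.168 0.055] [0.567 0.21  0.06 ]
0.06 22 [0.543 0.167 0.061] [0.567 0.211 0.066]
0.066 15 [0.545 0.169 0.067] [0.566 0.211 0.072]
0.072 23 [0.546 0.165 0.072] [0.567 0.217 0.078]
0.078 36 [0.546 0.152 0.078] [0.57  0.228 0.084]
0.084 68 [0.542 0.149 0.084] [0.57  0.233 0.09 ]
0.09 71 [0.542 0.146 0.09 ] [0.568 0.236 0.096]
0.096 45 [0.542 0.14  0.096] [0.571 0.24  0.102]
0.102 53 [0.543 0.143 0.102] [0.573 0.239 0.108]
0.108 49 [0.546 0.142 0.108] [0.573 0.238 0.114]
0.114 41 [0.557 0.141 0.114] [0.573 0.238 0.12 ]
```

View pics/scene4.png

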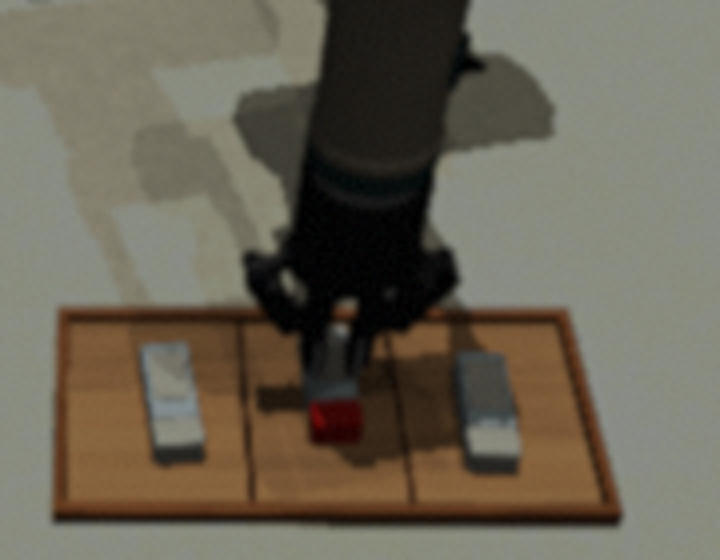

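Both cameras show the finger ends at z≈0.037, above the mailer top at 0.028, although the state reports TCP z=0.007. The jaws shut to 0.20 in the air, which agrees. The reported height is therefore about 30 mm too low. I'll reopen, go lower in steps, and check with the camera and the force reading.

```bash
cat >> h.py <<'E'
def tips(name="wrist",save=None):
    from station import camera,robot
    s=robot.observe(); c=camera(name); w=cloud(c); p=np.array(s["tcp_pos"])
    if save: cv2.imwrite(save,c["frame"])
    dark=c["frame"].max(-1)<75
    m=dark&(np.abs(w[...,0]-p[0])<.02)&(np.abs(w[...,1]-p[1])<.06)&(w[...,2]>p[2]-.01)&(w[...,2]<p[2]+.075)
    q=w[m]; print(name,"n",len(q),"z pct",np.percentile(q[:,2],[0,1,3,10]).round(4),"x",q[:,0].min().round(3),q[:,0].max().round(3),"y",q[:,1].min().round(3),q[:,1].max().round(3))
    return c,w
E
python3 -m handwheel '[[0.65,0,0,0,0],[0.65,0,0,0,0],[0.65,0,0,0,0],[0.65,0,0,0.5,0],[0.65,0,0,0.5,0],[0.65,0,0,0.5,0],[0.65,0,0,0,0]]'
python3 -c "
from h import *;need(.5555,.191,-.02,-88.8);tips('wrist','pics/wrist5.png');tips('scene')"
```

```text
time: 5.85
tcp_pos: [0.5537, 0.1902, -0.0097]
eef_rot: [2.242, -2.198, -0.002]
ft_force: [0.1, -0.1, 0.1]
width: 0.652
t 5.85 tcp [ 0.5537  0.1902 -0.0097] yaw -88.87 w 0.652 f [ 0.1 -0.1  0.1]
tool shift cm [-0.07 -0.18  1.03] turn deg -0.07 down [-0.002 -0.001 -1.   ]
wrist n 4841 z pct [0.0043 0.0053 0.0059 0.0263] x 0.535 0.574 y 0.136 0.242
scene n 580 z pct [0.0029 0.004  0.0046 0.0056] x 0.534 0.574 y 0.133 0.25
```

View pics/wrist5.png

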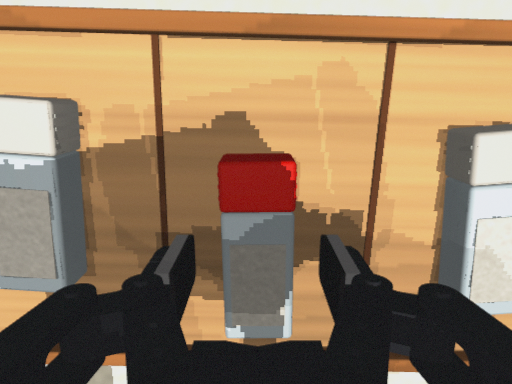

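```bash
python3 -m handwheel '[[0.65,0,-0.1,0.4,0],[0.65,0,-0.1,0.4,0],[0.65,0,0,0.2,0],[0.65,0,0,0,0],[0.25,0,0,0,0],[0.25,0,0,0,0],[0.25,0,0,0,0],[0.25,0,0,0,0],[0.25,0,0,0,0]]' 40
python3 -c "
from h import *;need(.5555,.191,-.02,-88.8);tips('wrist','pics/wrist6.png')"
```

```text
time: 6.85
tcp_pos: [0.5569, 0.1905, -0.0183]
eef_rot: [-2.243, 2.199, -0.001]
ft_force: [-0.5, -0.4, 2.4]
width: 0.362
t 6.85 tcp [ 0.5569  0.1905 -0.0183] yaw -88.87 w 0.362 f [-0.5 -0.4  2.4]
tool shift cm [-0.05  0.14  0.17] turn deg -0.07 down [ 0.001  0.    -1.   ]
wrist n 5019 z pct [0.0038 0.0053 0.0058 0.0075] x 0.537 0.577 y 0.137 0.248
```

View pics/wrist6.png

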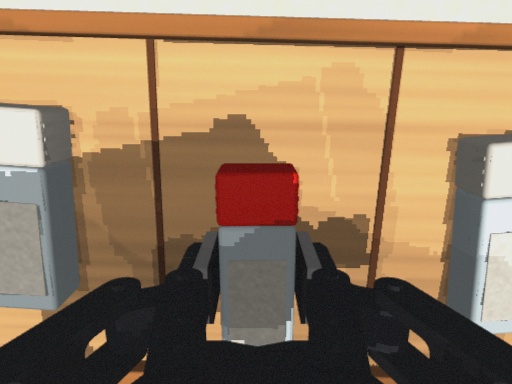

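The jaws stopped at 0.362, about 31 mm, with the fingers on both sides of the mailer. I'll lift and check.

```bash
python3 -m handwheel '[[0.25,0,0,-1,0],[0.25,0,0,-2,0],[0.25,0,0,-3,0],[0.25,0,0,-4,0],[0.25,0,0,-4,0],[0.25,0,0,-4,0],[0.25,0,0,-4,0],[0.25,0,0,-4,0],[0.25,0,0,-3,0],[0.25,0,0,0,0]]'
python3 - <<'E'
from h import *
from station import camera,robot
need(.5468,-.2199,.25,-102.1)
c,w=tips('wrist','pics/wrist7.png')
p=robot.observe()["tcp_pos"]
hsv=cv2.cvtColor(c["frame"],cv2.COLOR_BGR2HSV)
m=((hsv[...,0]<8)|(hsv[...,0]>172))&(hsv[...,1]>150)&(w[...,2]>.1)
print("cap rel tcp",m.sum(),np.percentile(w[m]-p,[3,50,97],axis=0).round(4))
c2=camera("scene"); cv2.imwrite("pics/scene7.png",c2["frame"])
E
```

```text
time: 7.9
tcp_pos: [0.5588, 0.191, 0.2773]
eef_rot: [-2.237, 2.193, -0.009]
ft_force: [0.5, -0.1, -0.4]
width: 0.364
t 7.9 tcp [0.5588 0.191  0.2773] yaw -88.86 w 0.364 f [ 0.5 -0.1 -0.4]
tool shift cm [41.06  2.05  2.63] turn deg 13.24 down [ 0.01   0.002 -1.   ]
wrist n 4750 z pct [0.3096 0.3125 0.315  0.3208] x 0.547 0.575 y 0.146 0.234
cap rel tcp 4977 [[ 0.0215 -0.0129  0.0359]
 [ 0.0333  0.0017  0.0485]
 [ 0.0423  0.0163  0.0498]]
```

View pics/wrist7.png

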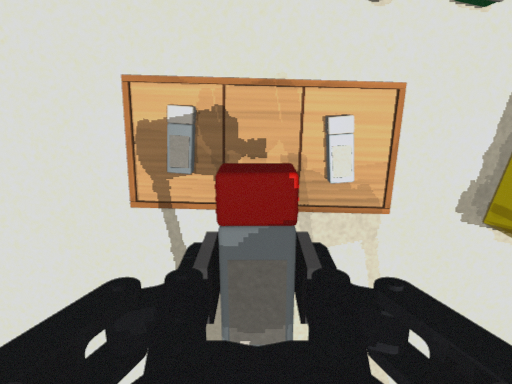

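View pics/scene7.png

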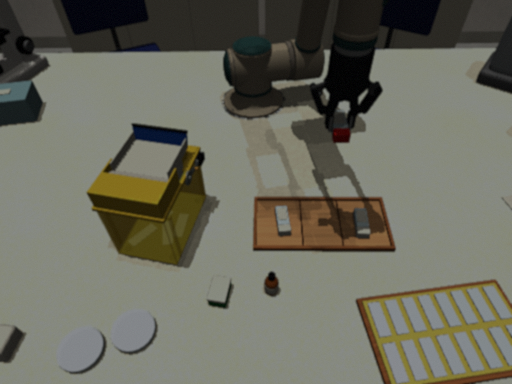

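The mailer is held level, with its cap at (257,195) in the wrist view. The scene view shows it off the rack and both white mailers in place. Next I'll turn it to the bin's yaw and carry it over.

```bash
python3 -m handwheel '[[0.25,0,0,0,6.6],[0.25,0,0,0,6.6],[0.25,3,-0.6,0,0],[0.25,4,-0.8,0,0],[0.25,4.5,-0.8,0,0],[0.25,4.5,-0.8,0,0],[0.25,4.5,-0.8,0,0],[0.25,4.5,-0.8,0,0],[0.25,4,-0.8,0,0],[0.25,3,-0.5,0,0]]'
python3 -m handwheel '[[0.25,3,-0.5,0,0],[0.25,2.5,-0.4,0,0],[0.25,1.5,-0.3,0,0],[0.25,0,0,0,0],[0.25,0,0,0,0]]'
python3 - <<'E'
from h import *
from station import camera,robot
need(.5468,-.2199,.20,-102.1)
c,w=tips('wrist','pics/wrist8.png')
c2=camera("top"); cv2.imwrite("pics/top8.png",c2["frame"])
p=robot.observe()["tcp_pos"]
hsv=cv2.cvtColor(c["frame"],cv2.COLOR_BGR2HSV)
m=((hsv[...,0]<8)|(hsv[...,0]>172))&(hsv[...,1]>150)&(w[...,2]>.1)
print("cap rel tcp",m.sum(),np.percentile(w[m]-p,[3,50,97],axis=0).round(4))
E
```

```text
time: 9.0
tcp_pos: [0.5459, -0.137, 0.2691]
eef_rot: [1.972, -2.442, -0.005]
ft_force: [-0.2, 0.3, 0.0]
width: 0.364
time: 9.5
tcp_pos: [0.5442, -0.2047, 0.2705]
eef_rot: [-1.975, 2.443, 0.004]
ft_force: [-0.0, 0.2, -0.6]
width: 0.365
t 9.5 tcp [ 0.5442 -0.2047  0.2705] yaw -102.07 w 0.365 f [-0.   0.2 -0.6]
tool shift cm [ 1.44 -0.59  7.05] turn deg 0.03 down [-0.002  0.002 -1.   ]
wrist n 4824 z pct [0.303  0.3055 0.308  0.3138] x 0.525 0.564 y -0.252 -0.169
cap rel tcp 4951 [[ 0.0191 -0.0208  0.032 ]
 [ 0.0315 -0.0063  0.0445]
 [ 0.0419  0.0084  0.0458]]
```

View pics/wrist8.png

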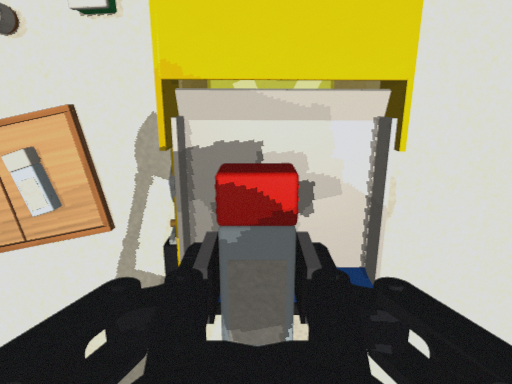

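View pics/top8.png

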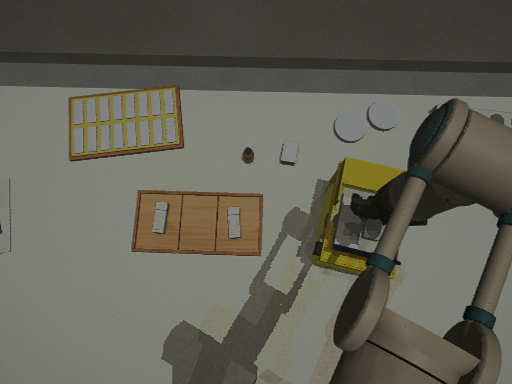

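The wrist view shows the white floor, its lip at row 105 and side walls at columns 182 and 378, below the held mailer and slightly left of centre. I'll measure the tray extents from this picture in tool axes.

```bash
python3 - <<'E'
from h import *
from station import camera,robot
from scipy.spatial.transform import Rotation as R
s=robot.observe();p=np.array(s["tcp_pos"])
c=camera("wrist");w=cloud(c)
a=np.radians(-12.1); xb=np.array([np.cos(a),np.sin(a)]); yb=np.array([-np.sin(a),np.cos(a)])
q=w[...,:2]-p[:2]; X=q@xb; Y=q@yb
hsv=cv2.cvtColor(c["frame"],cv2.COLOR_BGR2HSV)
fl=(np.abs(w[...,2]-.21)<.005)&(hsv[...,1]<70)
print("floor z",np.median(w[...,2][fl]),"X",np.percentile(X[fl],[1,99]).round(4),"Y",np.percentile(Y[fl],[1,99]).round(4))
for r in (110,125,140,200): print(r,[(k,round(float(Y[r,k]),3),round(float(X[r,k]),3),round(float(w[r,k,2]),3)) for k in (175,182,187,192,362,368,374,380)])
print([(r,round(float(X[r,320]),3),round(float(w[r,320,2]),3)) for r in (70,78,84,92,100,108,114,118,122,130,180,220,260,270,276)])
red=((hsv[...,0]<8)|(hsv[...,0]>172))&(hsv[...,1]>150)&(w[...,2]>.1)
print("cap X",np.percentile(X[red],[2,98]),"Y",np.percentile(Y[red],[2,98]))
E
```

```text
floor z 0.20934154528347637 X [-0.0499  0.0668] Y [-0.0803  0.0498]
110 [(175, 0.059, 0.06, 0.196), (182, 0.05, 0.06, 0.212), (187, 0.047, 0.06, 0.21), (192, 0.044, 0.06, 0.211), (362, -0.068, 0.06, 0.212), (368, -0.072, 0.061, 0.213), (374, -0.076, 0.06, 0.212), (380, -0.08, 0.06, 0.212)]
125 [(175, 0.051, 0.052, 0.232), (182, 0.05, 0.051, 0.218), (187, 0.048, 0.05, 0.21), (192, 0.045, 0.05, 0.208), (362, -0.07, 0.051, 0.209), (368, -0.074, 0.051, 0.209), (374, -0.078, 0.051, 0.208), (380, -0.08, 0.051, 0.214)]
140 [(175, 0.051, 0.043, 0.232), (182, 0.05, 0.042, 0.22), (187, 0.049, 0.04, 0.21), (192, 0.045, 0.04, 0.208), (362, -0.071, 0.041, 0.209), (368, -0.075, 0.041, 0.209), (374, -0.079, 0.041, 0.209), (380, -0.08, 0.041, 0.216)]
200 [(175, 0.067, -0.011, 0.179), (182, 0.05, 0.004, 0.229), (187, 0.05, -0.001, 0.214), (192, 0.047, -0.002, 0.21), (362, -0.074, -0.002, 0.209), (368, -0.079, -0.002, 0.209), (374, -0.08, -0.0, 0.215), (380, -0.079, 0.004, 0.229)]
[(70, 0.084, 0.226), (78, 0.08, 0.226), (84, 0.085, 0.004), (92, 0.072, 0.217), (100, 0.067, 0.214), (108, 0.062, 0.214), (114, 0.058, 0.21), (118, 0.055, 0.21), (122, 0.053, 0.209), (130, 0.047, 0.209), (180, 0.012, 0.208), (220, -0.018, 0.208), (260, 0.008, 0.323), (270, 0.013, 0.34), (276, 0.013, 0.343)]
cap X [0.02017678 0.04115308] Y [-0.01391464  0.01595522]
```

```bash
python3 -m handwheel '[[0.25,0.8,-0.1,0,0],[0.25,0.7,-0.1,0,0],[0.25,0,0,2,0],[0.25,0,0,2,0],[0.25,0,0,1.5,0],[0.25,0,0,1,0],[0.25,0,0,0.6,0],[0.25,0,0,0,0],[0.25,0,0,0,0]]'
cat > m.py <<'E'
from h import *
from station import camera,robot
s=robot.observe();p=np.array(s["tcp_pos"])
c=camera("wrist");w=cloud(c)
import sys; cv2.imwrite(sys.argv[1],c["frame"])
a=np.radians(-12.1); xb=np.array([np.cos(a),np.sin(a)]); yb=np.array([-np.sin(a),np.cos(a)])
q=w[...,:2]-p[:2]; X=q@xb; Y=q@yb
hsv=cv2.cvtColor(c["frame"],cv2.COLOR_BGR2HSV)
fl=(np.abs(w[...,2]-.21)<.005)&(hsv[...,1]<70)
print("p",p.round(4),"f",np.round(s["ft_force"],1),"w",s["width"])
print("floor z",np.median(w[...,2][fl]).round(4),"X",np.percentile(X[fl],[1,99]).round(4),"Y",np.percentile(Y[fl],[1,99]).round(4))
red=((hsv[...,0]<8)|(hsv[...,0]>172))&(hsv[...,1]>150)&(w[...,2]>.1)
print("cap X",np.percentile(X[red],[2,98]).round(4),"Y",np.percentile(Y[red],[2,98]).round(4),"top z",np.percentile(w[red][:,2],[2,50,98]).round(4))
E
python3 m.py pics/wrist9.png
```

```text
time: 10.55
tcp_pos: [0.5438, -0.2211, 0.2011]
eef_rot: [-1.975, 2.442, -0.002]
ft_force: [-0.3, -0.6, -0.2]
width: 0.365
p [ 0.5438 -0.2211  0.2011] f [-0.3 -0.6 -0.2] w 0.3653692186616379
floor z 0.2094 X [-0.0469  0.0644] Y [-0.0639  0.0665]
cap X [0.0201 0.0411] Y [-0.0139  0.0159] top z [0.2323 0.2464 0.2477]
```

View pics/wrist9.png

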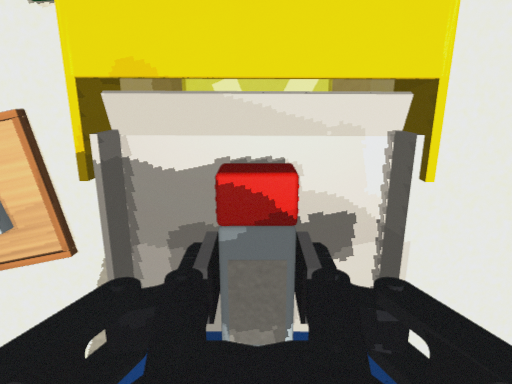

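It's centred between the side walls (columns 110 and 400), with about 15 mm left to go. I'll lower it slowly.

```bash
python3 -m handwheel '[[0.25,0,0,0.6,0],[0.25,0,0,0.4,0],[0.25,0,0,0.2,0],[0.25,0,0,0.1,0],[0.25,0,0,0,0],[0.25,0,0,0,0]]'
python3 m.py pics/wrist10.png
```

```text
time: 11.2
tcp_pos: [0.5434, -0.2209, 0.1875]
eef_rot: [-1.976, 2.443, -0.0]
ft_force: [0.4, -0.4, -0.1]
width: 0.369
p [ 0.5434 -0.2209  0.1875] f [ 0.4 -0.4 -0.1] w 0.3685108054919448
floor z 0.2094 X [-0.0441  0.0651] Y [-0.0641  0.0663]
cap X [0.0202 0.0411] Y [-0.0139  0.0159] top z [0.2187 0.2328 0.2341]
```

```bash
python3 -m handwheel '[[0.25,0,0,0.1,0],[0.25,0,0,0,0],[0.25,0,0,0,0]]'
python3 -m handwheel '[[0.25,0,0,0.1,0],[0.25,0,0,0,0],[0.25,0,0,0,0]]'
python3 m.py pics/wrist11.png
```

```text
time: 11.55
tcp_pos: [0.5433, -0.2208, 0.1864]
eef_rot: [1.976, -2.443, 0.0]
ft_force: [0.6, -0.5, -0.1]
width: 0.364
time: 11.85
tcp_pos: [0.5435, -0.2209, 0.1856]
eef_rot: [-1.976, 2.443, -0.001]
ft_force: [0.9, -0.3, 0.4]
width: 0.363
p [ 0.5435 -0.2209  0.1856] f [ 0.9 -0.3  0.4] w 0.36297696493835935
floor z 0.2094 X [-0.0425  0.065 ] Y [-0.0641  0.0663]
cap X [0.0201 0.0411] Y [-0.0139  0.0159] top z [0.2167 0.2309 0.2322]
```

```bash
python3 -m handwheel '[[0.25,0,0,0.1,0],[0.25,0,0,0,0],[0.25,0,0,0,0]]'
python3 -m handwheel '[[0.25,0,0,0.1,0],[0.25,0,0,0,0],[0.25,0,0,0,0]]'
```

```text
time: 12.2
tcp_pos: [0.5435, -0.2209, 0.1856]
eef_rot: [-1.975, 2.442, -0.002]
ft_force: [-1.4, 1.1, 5.8]
width: 0.365
time: 12.5
tcp_pos: [0.5435, -0.2209, 0.1856]
eef_rot: [-1.975, 2.442, -0.003]
ft_force: [-2.3, 2.1, 9.3]
width: 0.366
```

It's on the floor (contact at 6–9 N). I'll relieve the pressure by 1.5 mm, then open.

```bash
python3 -m handwheel '[[0.25,0,0,-0.15,0],[0.25,0,0,0,0],[0.45,0,0,0,0],[0.6,0,0,0,0],[0.6,0,0,0,0],[0.6,0,0,0,0],[0.6,0,0,0,0],[0.6,0,0,0,0],[0.6,0,0,0,0]]'
python3 m.py pics/wrist12.png
```

```text
time: 13.4
tcp_pos: [0.5433, -0.2208, 0.1849]
eef_rot: [1.976, -2.443, 0.0]
ft_force: [-0.5, 0.6, 0.0]
width: 0.603
p [ 0.5433 -0.2208  0.1849] f [-0.5  0.6  0. ] w 0.6028366528021515
floor z 0.2094 X [-0.047   0.0651] Y [-0.0641  0.0663]
cap X [0.0205 0.0413] Y [-0.0138  0.016 ] top z [0.2168 0.2309 0.2323]
```

View pics/wrist12.png

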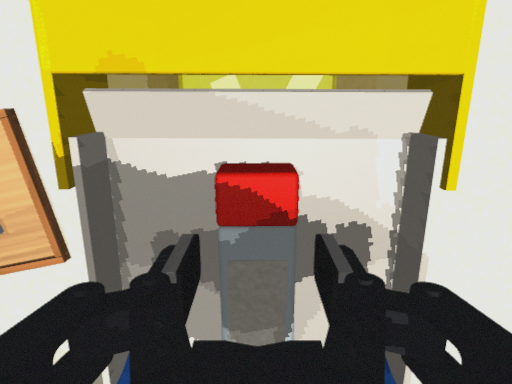

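The mailer lies free on the tray floor, cap at (257,195), with the fingers clear of it. I'll lift, move back past the rim, and shut.

```bash
python3 -m handwheel '[[0.6,0,0,-1,0],[0.6,0,0,-2,0],[0.6,0,0,-3,0],[0.6,0,0,-4,0],[0.6,0,0,-2,0],[0.3,0,3,0,0],[0,0,4,0,0],[0,0,4,0,0],[0,0,2,0,0],[0,0,0,0,0]]'
python3 -m handwheel '[[0,0,0,0,0],[0,0,0,0,0]]'
python3 - <<'E'
from h import *
from station import camera,robot
need(.426,-.1955,.196,-102.1)
c,w=tips('wrist','pics/wrist13.png')
c=camera("top"); cv2.imwrite("pics/top13.png",c["frame"])
c=camera("scene"); cv2.imwrite("pics/scene13.png",cv2.resize(c["frame"][60:270,60:340],None,fx=2.7,fy=2.7))
w=cloud(c); p=np.array(robot.observe()["tcp_pos"])
dark=c["frame"].max(-1)<90
m=dark&(np.hypot(w[...,0]-p[0],w[...,1]-p[1])<.035)&(w[...,2]>.2)
print("tip z scene",m.sum(),np.percentile(w[m][:,2],[0,2,5]).round(4))
E
```

```text
time: 14.45
tcp_pos: [0.414, -0.1929, 0.3066]
eef_rot: [-1.974, 2.444, -0.003]
ft_force: [0.5, -0.0, -0.4]
width: -0.001
time: 14.65
tcp_pos: [0.4174, -0.1941, 0.3053]
eef_rot: [-1.975, 2.442, -0.002]
ft_force: [0.8, -0.0, -0.1]
width: -0.001
t 14.65 tcp [ 0.4174 -0.1941  0.3053] yaw -102.06 w -0.001 f [ 0.8 -0.  -0.1]
tool shift cm [-0.05 -0.85 10.93] turn deg 0.04 down [ 0.001 -0.001 -1.   ]
wrist n 4227 z pct [0.337  0.3391 0.3411 0.3463] x 0.407 0.437 y -0.226 -0.165
tip z scene 1412 [0.3339 0.3429 0.3501]
```

View pics/wrist13.png

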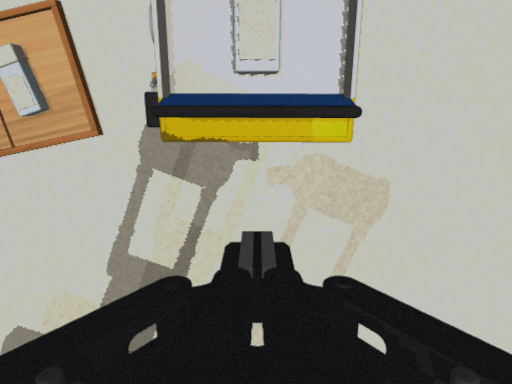

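View pics/scene13.png

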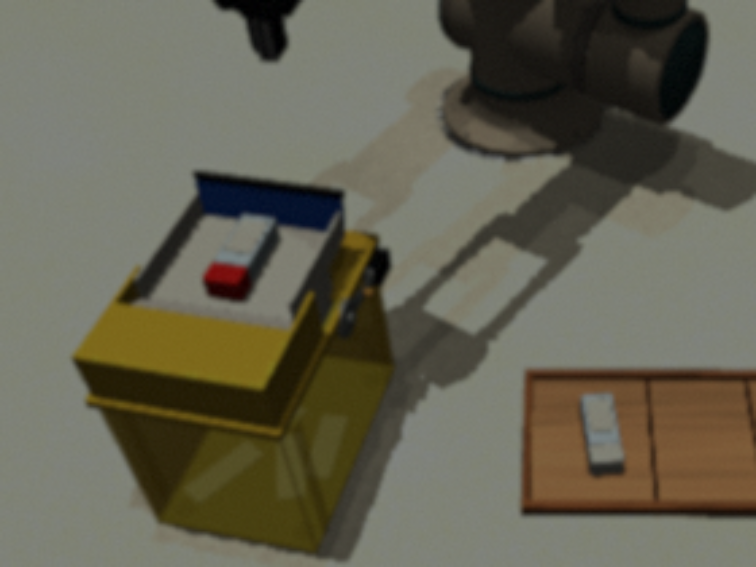

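The mailer lies in the tray (scene view: cap at (227,280)), the rim is in front, and the fingers are shut with their tips at z≈0.336 (reported 0.305), so the 30 mm offset still holds. I'll go down to a true tip height of about 0.225.

```bash
python3 -m handwheel '[[0,0,0,2,0],[0,0,0,3,0],[0,0,0,3,0],[0,0,0,2,0],[0,0,0,1,0],[0,0,0,0,0],[0,0,0,0,0]]'
python3 - <<'E'
from h import *
from station import camera,robot
need(.426,-.1955,.195,-102.1)
c,w=tips('wrist','pics/wrist14.png')
p=np.array(robot.observe()["tcp_pos"])
a=np.radians(-12.1); xb=np.array([np.cos(a),np.sin(a)])
X=(w[...,:2]-p[:2])@xb
m=(w[...,2]>.238)&(w[...,2]<.256)&(X>.03)&(X<.09)&(c["frame"].max(-1)<60)
print("rim X",m.sum(),np.percentile(X[m],[1,50,99]),np.median(w[m],0))
print("finger",[(r,X[r,258].round(4),w[r,258,2].round(4)) for r in (231,233,236,240,245)], [(r,X[r,245].round(4),w[r,245,2].round(4)) for r in (231,233,236,240,245)])
E
```

```text
time: 15.5
tcp_pos: [0.417, -0.1941, 0.1956]
eef_rot: [-1.976, 2.442, -0.002]
ft_force: [0.6, -1.0, 0.2]
width: -0.004
t 15.5 tcp [ 0.417  -0.1941  0.1956] yaw -102.06 w -0.004 f [ 0.6 -1.   0.2]
tool shift cm [-0.05 -0.91  0.06] turn deg 0.04 down [ 0.001 -0.001 -1.   ]
wrist n 4125 z pct [0.2272 0.2295 0.2316 0.2368] x 0.407 0.436 y -0.226 -0.165
rim X 8828 [0.05637354 0.06029468 0.06386254] [ 0.4764196  -0.20535538  0.24745788]
finger [(231, np.float64(0.0115), np.float64(0.227)), (233, np.float64(0.0116), np.float64(0.2294)), (236, np.float64(0.0118), np.float64(0.2334)), (240, np.float64(0.0111), np.float64(0.236)), (245, np.float64(0.0118), np.float64(0.2425))] [(231, np.float64(0.0117), np.float64(0.2274)), (233, np.float64(0.0116), np.float64(0.2295)), (236, np.float64(0.0117), np.float64(0.2331)), (240, np.float64(0.0112), np.float64(0.236)), (245, np.float64(0.0114), np.float64(0.2416))]
```

View pics/wrist14.png

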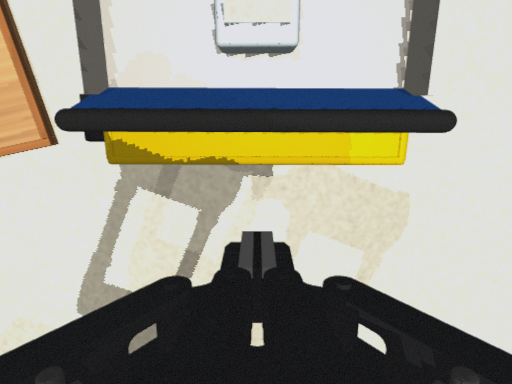

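Tips are at z≈0.226, with 45 mm to the rim and aligned with its middle. Now I'll push along the bin's +x (tool −y).

```bash
python3 -m handwheel '[[0,0,-2,0,0],[0,0,-1.5,0,0],[0,0,-0.8,0,0],[0,0,-0.5,0,0],[0,0,-0.5,0,0],[0,0,-0.7,0,0],[0,0,-1,0,0],[0,0,-1,0,0]]'
python3 -m handwheel '[[0,0,-1.2,0,0],[0,0,-1.2,0,0],[0,0,-1.2,0,0],[0,0,-1,0,0]]'
python3 -c "
from h import *
from station import camera
need(.417+.978*.15,-.1941-.2096*.15,.1956,-102.1)
c=camera('wrist');cv2.imwrite('pics/wrist15.png',c['frame'])"
```

```text
time: 16.35
tcp_pos: [0.4906, -0.2096, 0.1968]
eef_rot: [1.973, -2.439, -0.007]
ft_force: [-5.7, 1.1, 5.9]
width: -0.002
time: 16.75
tcp_pos: [0.5363, -0.2192, 0.1954]
eef_rot: [1.973, -2.439, -0.009]
ft_force: [-7.2, 1.2, 2.9]
width: 0.001
t 16.75 tcp [ 0.5363 -0.2192  0.1954] yaw -102.06 w 0.001 f [-7.2  1.2  2.9]
tool shift cm [ 0.05 -2.81 -0.04] turn deg 0.04 down [-0.007  0.001 -1.   ]
```

View pics/wrist15.png

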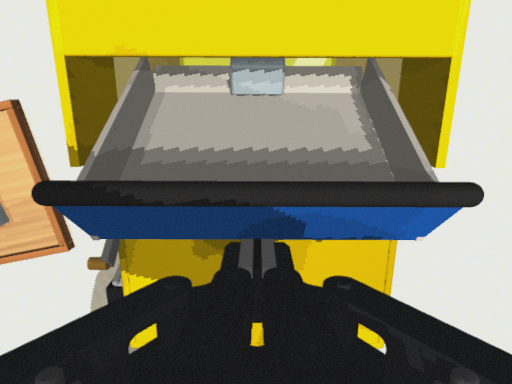

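The tray is over roughly 1 rad, and the mailer is sliding off the far edge at (257,78). I'll continue to the stop.

```bash
python3 -m handwheel '[[0,0,-1,0,0],[0,0,-0.8,0,0],[0,0,-0.6,0,0],[0,0,-0.3,0,0],[0,0,0,0,0],[0,0,0,0,0],[0,0,0,0,0]]'
python3 - <<'E'
from h import *
from station import camera
need(.417+.978*.15,-.1941-.2096*.15,.1956,-102.1)
c=camera('wrist');cv2.imwrite('pics/wrist16.png',c['frame'])
w=cloud(c); print([(r,w[r,330].round(3).tolist()) for r in range(90,270,14)])
c=camera('scene');cv2.imwrite('pics/scene16.png',cv2.resize(c['frame'][60:270,60:340],None,fx=2.7,fy=2.7))
E
```

```text
time: 17.5
tcp_pos: [0.5573, -0.2235, 0.1907]
eef_rot: [1.968, -2.433, -0.026]
ft_force: [-12.7, 1.7, -6.9]
width: 0.001
t 17.5 tcp [ 0.5573 -0.2235  0.1907] yaw -102.06 w 0.001 f [-12.7   1.7  -6.9]
tool shift cm [ 0.06 -0.66 -0.5 ] turn deg 0.04 down [-0.02   0.006 -1.   ]
[(90, [0.622, -0.265, 0.225]), (104, [0.616, -0.264, 0.225]), (118, [0.586, -0.304, 0.008]), (132, [0.589, -0.282, 0.115]), (146, [0.583, -0.277, 0.136]), (160, [0.601, -0.256, 0.25]), (174, [0.596, -0.256, 0.25]), (188, [0.589, -0.256, 0.243]), (202, [0.583, -0.256, 0.24]), (216, [0.575, -0.256, 0.235]), (230, [0.568, -0.255, 0.232]), (244, [0.529, -0.263, 0.168]), (258, [0.527, -0.26, 0.18])]
```

View pics/wrist16.png

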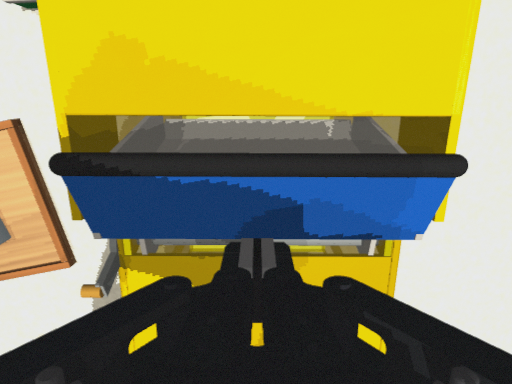

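View pics/scene16.png

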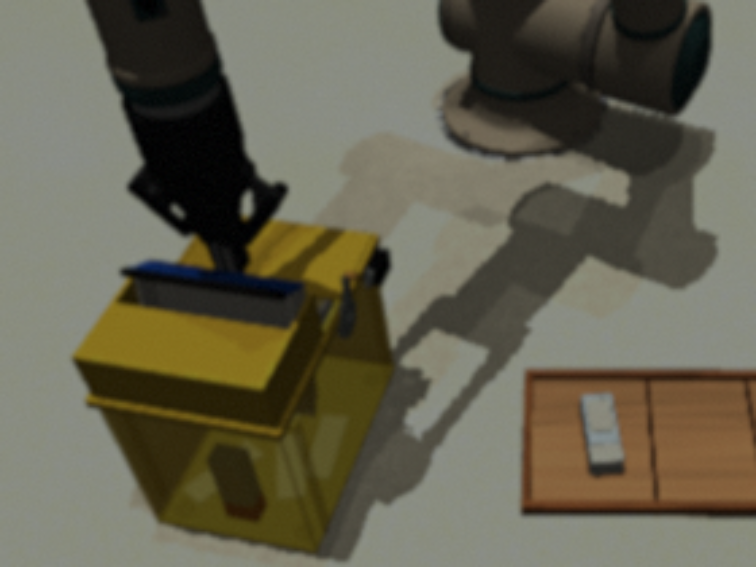

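The tray is at its stop (rim at z 0.25, bin x≈+36 mm, about 1.33 rad). The mailer shows through the tub wall at (235,480). I'll back off level.

```bash
python3 -m handwheel '[[0,0,1,0,0],[0,0,1.5,0,0],[0,0,1.5,0,0],[0,0,1.5,0,0],[0,0,1.5,0,0],[0,0,1.5,0,0],[0,0,1.5,0,0],[0,0,1.5,0,0],[0,0,2,0,0],[0,0,2,0,0]]'
python3 -m handwheel '[[0,0,2,0,0],[0,0,1,0,0],[0,0,0,0,0],[0,0,0,0,0],[0,0,0,0,0],[0,0,0,0,0],[0,0,0,0,0],[0,0,0,0,0]]'
python3 - <<'E'
from h import *
from station import camera,spotter
need(.417,-.1941,.1956,-102.1)
c=camera('top');cv2.imwrite('pics/top17.png',c['frame'])
w=cloud(c); hsv=cv2.cvtColor(c["frame"],cv2.COLOR_BGR2HSV)
m=((w[...,2]>.021)&(w[...,2]<.04)).astype(np.uint8)
N,L,S,C=cv2.connectedComponentsWithStats(m)
for i in range(1,N):
    if S[i,4]>100: print("comp",S[i].tolist(),rect(w[L==i]))
c=camera('scene');cv2.imwrite('pics/scene17.png',cv2.resize(c['frame'][60:270,60:340],None,fx=2.7,fy=2.7)); w2=cloud(c)
for t in ["red_mailer_center","oil_bottle"]: print([(np.round(r["pixel"]).tolist(),round(r["confidence"],2)) for r in spotter.recognise(t,c)[:3]])
print("oil",np.nanmedian(w2[281:284,270:273].reshape(-1,3),0).round(4))
c=camera('wrist');cv2.imwrite('pics/wrist17.png',c['frame']); w=cloud(c)
m=(w[...,2]>.238)&(w[...,2]<.26)&(w[...,0]>.45)&(w[...,0]<.52)&(c["frame"].max(-1)<60)
print("rim",m.sum(),np.median(w[m],0).round(4))
E
```

```text
time: 18.6
tcp_pos: [0.4134, -0.1931, 0.1951]
eef_rot: [-1.976, 2.442, -0.001]
ft_force: [0.1, 0.4, 0.0]
width: -0.003
time: 19.4
tcp_pos: [0.3852, -0.187, 0.1948]
eef_rot: [1.976, -2.442, -0.0]
ft_force: [-0.6, -0.2, -0.2]
width: -0.003
t 19.4 tcp [ 0.3852 -0.187   0.1948] yaw -102.06 w -0.003 f [-0.6 -0.2 -0.2]
tool shift cm [ 0.03 -3.25 -0.08] turn deg 0.04 down [-0.  0. -1.]
comp [433, 105, 79, 31, 1333] (array([ 883.6, -587.5]), array([222. ,  67.2]), 84.6)
comp [281, 140, 18, 24, 317] (array([773.2, -61.3]), array([41.7, 62.3]), 80.9)
comp [152, 202, 16, 31, 365] (array([577.7, 288.6]), array([33.5, 83.1]), 88.1)
comp [227, 207, 14, 31, 357] (array([569.6,  87.6]), array([83.2, 31.5]), 6.5)
[]
[([270.0, 283.0], 0.7)]
oil [0.7679 0.0527 0.0509]
rim 11551 [ 0.4756 -0.2049  0.2474]
```

View pics/wrist17.png

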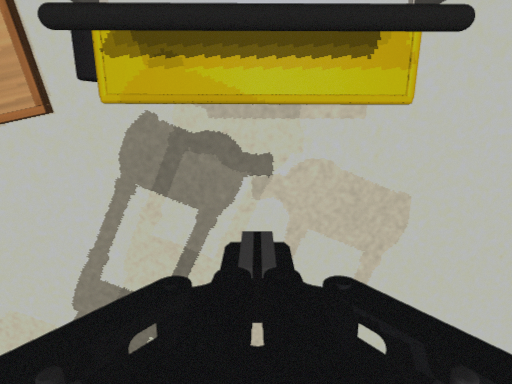

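View pics/scene17.png

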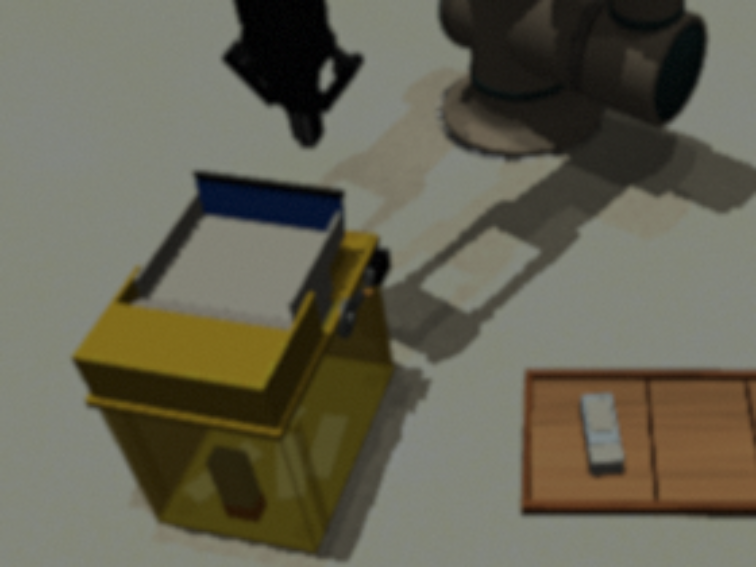

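The rim is back where it started (within 1 mm), the tray is empty and the mailer is unmoved in the tub at (237,482). The white mailers, bottle and box haven't moved. I'm handing in.

```bash
python3 -c "
from station import robot
print(robot.sign_off()); print(robot.observe()['time'])"
```

```text
the job is handed in; nothing more can be done
None
the job is handed in; nothing more can be done
```

I laid the red-capped mailer in the tipping tray, let go, and pushed the plate over to its stop. The mailer fell into the tub, and I backed off with the tray swinging home. I handed the job in at about 19.6 s; the station gives no verdict.

**Last checks:**
- **Tray:** the rim is within 1 mm of its starting position, so the tray is home, and it is empty. At the push the rim position gave about 1.33 rad.
- **Red mailer:** it shows through the tub wall low in the bin and did not move between two pictures about 2 s apart. I judged its height from the picture only. The spotter network did not find it behind the yellow wall in the last scene picture.
- **Other things:** both white-capped mailers, the oil bottle and the cover-slip box are within about 1 mm of where they were. The robot touches nothing, with wrist force near zero.

**What disagreed:** the reported TCP height was about 30 mm lower than the fingertips seen by two cameras. My first grasp therefore closed in the air above the mailer. I reopened, went lower and used camera heights for the rest of the job.

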